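# Start the footrest's wing screw at the bottom of its well

### The job

Take the brass wing screw out of its wooden caddy, lower it down the well in the iron footrest, feel for the start of the thread at the bottom until it drops in, then turn it clockwise until its flange is fully home, flush on the plate, and let go. Go gently: never force the screw (no more than 30 N against the footrest), and leave the shoehorns, comb, tin and brush alone.

Things in the scene. Friction and masses are not known exactly. Their poses are not given: they have to be found in the camera images.
- footrest: fixed cast-iron shoe rest: a round-ended plate 240 x 90 mm (long along its x) on a column, plate top 90 mm above the counter; z up, origin on the counter under the well's centre. In the middle of the plate a vertical well 26 mm across goes down to a rigid threaded insert
- well_mouth (a point): centre of the well's mouth, level with the plate top; the mouth is chamfered out to 33 mm. Axes as the footrest
- well_lip (a point): centre of the lip at the well's bottom, 63.6 mm below the plate top; axes as the footrest. The ring-shaped lip (bore 15 mm) has two opposite gaps that pass the lugs within 14 degrees of their centres. The line through the gaps is set afresh each time and not reported: 5 to 64 degrees anticlockwise (from above) of the footrest's x axis
- well_thread (a point): centre of the start of the two-start thread, 10 mm below the lip; axes as the footrest. Lugs that fall through the gaps land here; turned clockwise (from above) they run under the lip: 0.25 rad level from the gap centre, then down 4.4 mm per rad. About 1.2 rad from the gap centre brings the flange on to the plate; a hard stop comes at about 1.7 rad
- screw: loose screw, about 0.2 kg, 121.4 mm long, at the start upright in the caddy, hanging by its flange; z up along its axis, origin at the centre of its lower end. Steel stem 12 mm across, brass flange 40 mm across and 4 mm thick, its underside 77.4 mm above the lower end, and on the flange a flat brass wing to grip
- screw_lugs (a point): centre of the two opposite lugs at the lower end that are the screw's thread: a rounded cross bar 24 mm long, 5 mm thick, along the screw's x, that is in line with the wing
- screw_seat (a point): centre of the underside of the screw's flange, axes as the screw. It stands 13.8 mm above the plate when the lugs sit on the lip, 3.8 mm when they have dropped to the thread's start, 0 when home
- screw_wing (a point): middle of the wing, 24 mm above the flange underside, axes as the screw. The wing is 32 mm long (x), 12 mm thick (y) and 40 mm tall, from 3 to 43 mm above the flange underside
- caddy: fixed dark wooden block 75 x 75 x 84 mm with an upright 28 mm through hole in the middle in which the screw hangs; origin on the counter under the hole
- shoehorn1: horn-brown flat shoehorn lying down, 146 mm long, 38 mm wide, 6 mm thick; origin under its middle, x along it; bystander
- shoehorn2: light horn shoehorn, same size; bystander
- shoehorn3: dark horn shoehorn, same size; bystander
- comb: tortoiseshell comb lying flat, 150 x 27 x 6 mm; bystander
- polish_tin: round brown polish tin, 83 mm across, 28 mm high; bystander
- brush: shoe brush on its bristles, 170 x 55 x 45 mm; bystander
There are look-alikes about, which are no part of the job. Of the things like the screw, leave any that is green or purple; of the rest the smaller one is meant.

How it is judged (in metres and radians):
On the way, in this order (a step that is already met when the one before it is completed fails the run):
1. the screw is lifted out of the caddy (height (world z) of screw above 0.086 m), for 0.1 s.
2. the screw's lower end is down the well, upright (z of screw in the frame of well_mouth below -0.04 m and horizontal distance between screw and well_mouth below 0.004 m and angle between the z axis of screw and the z axis of footrest, either way round below 0.1 rad), for 0.2 s.
At the end, for the whole second after the job is handed in: the screw is threaded home in the footrest's well: flange underside less than 1.5 mm above the plate top, centred within 5 mm, axis within 0.05 rad of the well's, at rest and released (z of screw_seat in the frame of well_mouth below 0.0015 m and horizontal distance between screw_seat and well_mouth below 0.005 m and angle between the z axis of screw and the z axis of footrest, either way round below 0.05 rad and linear speed of screw below 0.01 m/s and contact force between the fingers and screw below 0.1 N); the robot touches nothing.
It fails at once if the screw is forced: more than 30 N between screw and footrest (contact force between screw and footrest above 30 N).
It fails at once if a bystander is moved by more than 20 mm (distance of any of shoehorn1, shoehorn2, shoehorn3, comb, polish_tin, brush from where it was at the start of the episode above 0.02 m).
It also fails if it takes over 67 s, if anything falls off the work surface, if the arm or the gripper's body presses on something with over 40 N, if the wrist force passes 120 N, or if a joint passes its speed limit or range.

### The arm

A 7-joint arm with a two-finger parallel gripper is mounted at the origin on the work surface. World frame = base frame: x ahead of the robot, y to its left, z up, the work surface at z = 0. Lengths are in m, angles in degrees, forces in N, time in s.
With the tool pointing down it reaches from about 0.4 to 0.9 m from the base axis. Payload 5.5 kg.
Tool frame: the origin (TCP) lies midway between the tips of the shut fingers; the grasp point (between the pads) lies 19 mm behind it (grasp_offset is the distance from the TCP to the grasp point, in m); z points along the fingers, x is the direction in which the jaws open and shut, and the axes are right-handed (so a half turn about z gives the same grasp; the last joint's range is limited). The gripper opens to 92 mm and grips with 3 to 60 N. Pads are 19 mm wide; open, the fingers measure 130 mm over their backs; the gripper's body (75 mm by 190 mm) begins 47 mm behind the grasp point.
Start: joints at [-53.159, 28.699, -24.465, 88.831, 12.651, 65.22, -12.049], TCP at [0.241, 0.604, 0.198] pointing down, gripper open.
Joint ranges: [-164.97, 164.97], [-17.58, 116.51], [-87.97, 89.64], [11.32, 138.91], [-80.73, 260.73], [10.89, 115.49], [-147.41, 147.41]. Speed limits (degrees/s): [147.25, 147.25, 180, 180, 180, 180, 180].

### API

Orientations are given as a 3x3 rotation matrix whose columns are the frame's x, y, z axes.
In Python, from bench import * gives the robot as it stands.
- The arm moves only by the tool play_rows, never from a script. Its argument "moves" is a list of rows, each a list of 7 numbers: the shift along the tool's x, y, z in cm, then the turn, a rotation vector about the tool's x, y, z in degrees, then the opening, from 0 (shut) to 1 (fully open). A call has 1 to 5 rows; each row shifts and turns the pose as measured when the row begins, along the tool's axes as they then stand; what a row does not reach is not made up. A row lasts 1/12 s, in which the tool goes at most 41.7 mm and 7.16 degrees, less where a joint would pass 70% of its speed; a pose out of reach is approached as far as the arm can. A call is refused whole if a number of a shift passes 4.17 or a number of a turn 7.16, either way. A call with a gripper value outside its range is refused whole. The fingers move at their own pace and stop on an object; "squeeze" is the grip in N (left out, the last holds). Time passes only in rows, so rows that do not move let the fingers close. It gives the time, the measured TCP pose, the force and the opening at its end, in the units of the state.
- get_state(): the state, without advancing time (a new reading comes with each control period).
- get_image(name): name is "scene" or "top" or "wrist"; returns a dict with "image" (384x512x3 uint8, blue, green, red), "depth" (384x512 float32, m along the optical axis (not along the pixel's ray), 0 where there is no reading), "vfov" (degrees; the focal length in pixels is half the picture's height over the tangent of half this angle, whatever the lens; pixels are square), "cx", "cy" (the principal point, pixels), "dist_coeffs" ([k1, k2, p1, p2, k3] as OpenCV has them; the pictures are not rectified), "T" (4x4, takes a point from camera to world coordinates); the wrist camera has in their place "hand_eye" (4x4, takes a point from camera to tool coordinates, whose origin is the TCP and whose axes are the tool frame's). Camera axes: x right, y down, z forward; pixel columns grow to the right and rows downward; lengths in m; the calibration is good to about 2 mm. A picture is of the moment at which its call begins: read the wrist's pose just before it.
- finish_job(): hands the job in, once; it reports no verdict.
Trained networks look in a picture, given as the dict that the camera call returned (one of the last four; its "shot" number tells which), for a name from the list of things; names that differ only in an ending like _2 or _b are one class to them, and where a whole thing is asked for, a point or a joint stands for the part that bears it (a point fixed in the world has none). Each returns a list of dicts, best first, with "score" (0 to 1); they miss things now and then, are a little off and sometimes report something else, mostly with a low value. They report only what shows in the picture. A call takes as long as a camera call. They do not tell look-alikes from the thing itself.
- search_frame(picture, thing): "box" ([left, top, right, bottom] in pixels, round what is visible of it).
- cut_out(picture, thing): "mask" (384x512 bool, what is visible of it) and "box" ([left, top, right, bottom] in pixels, round what is visible of it).
- place_of(picture, thing): "centre" ([column, row] in pixels: a listed point, or the origin of a listed thing).
The state is a dict: "t": time; "joint_positions": joint angles; "qd": joint speeds; "joint_torque": joint torques, N m; "position": TCP position; "tool_rot": TCP orientation; "force": force on the tool from outside, world axes, zero at the start; "ft_torque": the same for the moment, N m; "grip_width": opening from 0.0 (shut) to 1.0 (fully open).
Only numpy, scipy, OpenCV 4.12 (cv2) and the standard library are available. Lean on these libraries where they do the work, as an engineer would, in place of code of your own. Each camera call takes 0.05 s, during which the arm holds its last target. There are 200 camera calls.

## Working session

There is one attempt and no reset: what is moved stays moved. The work goes in short steps, Python scripts to look and compute and a tool call to move; the robot and the scene stay as the last step left them, time stands still between calls to the robot, and variables do not carry over. Pictures are saved under pics/ and viewed, about 8 in all and at most 12, crops included, and the job is handed in when it is done.

Besides the shell and the picture viewer there is one more tool, called after ">>>" as a command line: name --pt "numbers of a row" for each row, then --argument value for the rest. play_rows: Moves the arm, as the interface text tells. Its arguments: {"type":"object","properties":{"moves":{"type":"array"},"squeeze":{"type":"number"}},"required":["moves"]}

```bash
mkdir -p pics; ls; python3 - <<'E'
from bench import *
import cv2,numpy as np
s=get_state();print({k:np.round(v,3).tolist() for k,v in s.items()})
for n in ("scene","top"):
    p=get_image(n);cv2.imwrite(f"pics/{n}0.png",p["image"])
    print(n,p["vfov"],p["cx"],p["cy"],p["dist_coeffs"],np.round(p["T"],3).tolist())
    for th in ("screw","caddy","footrest","well_mouth","screw_wing"):
        print(th,[(np.round(r["centre"],1).tolist(),round(r["score"],2)) for r in place_of(p,th)],[(np.round(r["box"]).tolist(),round(r["score"],2)) for r in search_frame(p,th)] if th in("screw","caddy") else "")
E
python3 -c "
import cv2,numpy as np
a=[cv2.imread(f'pics/{n}0.png') for n in('scene','top')]
for n,i in zip(('s','t'),a): cv2.imwrite(f'pics/{n}1.png',cv2.resize(i,(768,576)))"
```

```text
pics
{'t': 0.0, 'joint_positions': [-53.158, 28.751, -24.452, 88.892, 12.65, 65.219, -12.048], 'qd': [-0.007, 0.0, 0.067, -0.031, 0.084, 0.048, -0.072], 'joint_torque': [-0.001, -56.659, -5.816, -27.911, -0.069, 0.031, 0.0], 'position': [0.241, 0.603, 0.197], 'tool_rot': [[0.371, 0.929, -0.001], [0.929, -0.371, -0.002], [-0.002, -0.0, -1.0]], 'force': [0.386, -1.475, 0.258], 'ft_torque': [0.005, -0.021, -0.019], 'grip_width': 1.001}
scene 44.73244464227675 256.31668043235874 184.45342423814952 [-0.13868446  0.          0.          0.          0.        ] [[-0.813, 0.31, -0.493, 1.27], [0.582, 0.439, -0.684, 0.942], [0.004, -0.843, -0.538, 0.824], [0.0, 0.0, 0.0, 1.0]]
screw [([288.9, 250.4], 0.85), ([311.0, 209.2], 0.82), ([353.7, 222.8], 0.65)] [([281.0, 195.0, 303.0, 253.0], 0.75), ([324.0, 203.0, 340.0, 223.0], 0.74), ([303.0, 159.0, 324.0, 212.0], 0.73), ([352.0, 189.0, 362.0, 225.0], 0.61)]
caddy [([327.5, 237.7], 0.97), ([238.4, 168.8], 0.73), ([332.6, 203.1], 0.19)] [([311.0, 206.0, 348.0, 248.0], 0.94)]
footrest [([236.8, 174.7], 0.81)] 
well_mouth [([239.7, 154.3], 0.92), ([
[... 192 characters left out ...]
2767 197.303734479376 [-0.1277777  0.         0.         0.         0.       ] [[0.026, -0.991, 0.129, 0.495], [-0.999, -0.022, 0.034, -0.003], [-0.031, -0.13, -0.991, 1.118], [0.0, 0.0, 0.0, 1.0]]
screw [([237.3, 259.5], 0.78), ([190.6, 275.3], 0.64), ([200.5, 195.6], 0.52), ([187.1, 237.5], 0.45)] [([179.0, 183.0, 203.0, 202.0], 0.7), ([220.0, 249.0, 239.0, 268.0], 0.64), ([176.0, 229.0, 190.0, 245.0], 0.55), ([180.0, 268.0, 196.0, 285.0], 0.52)]
caddy [([191.3, 236.2], 0.9)] [([167.0, 218.0, 202.0, 258.0], 0.59)]
footrest [([331.7, 235.6], 0.82)] 
well_mouth [([336.5, 237.0], 0.78)] 
screw_wing [([191.2, 188.5], 0.8), ([184.7, 276.7], 0.73), ([228.5, 259.5], 0.61), ([181.9, 233.9], 0.54)]
```

View pics/s1.png

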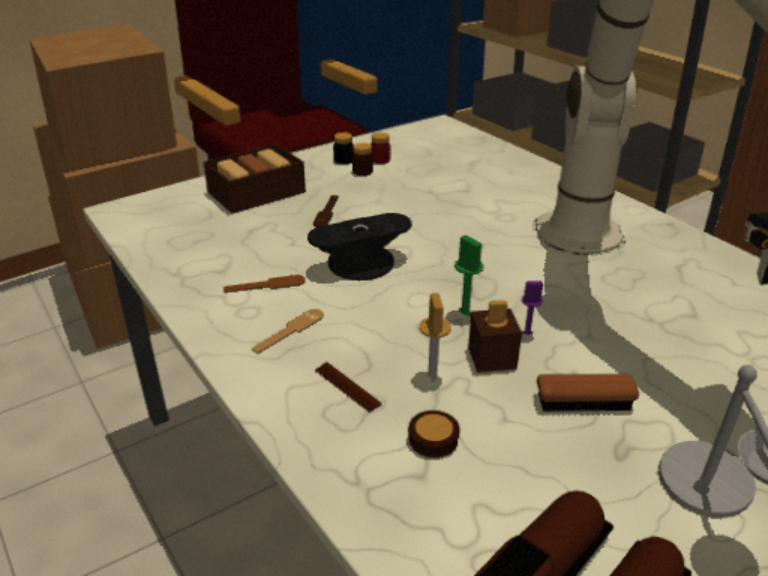

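View pics/t1.png

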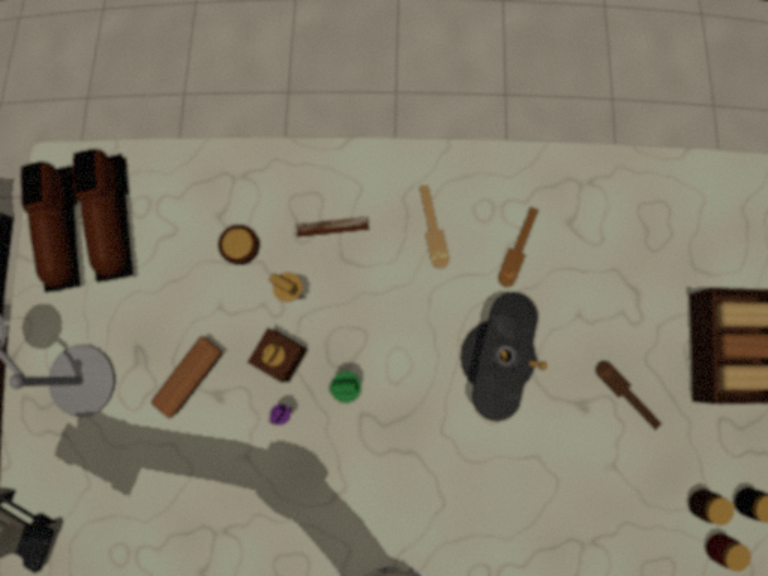

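The scene view shows the brass screw in the caddy (scene px 331,205; top px 182,234). The larger brass one, the green one and the purple one stand loose. The footrest's well is at scene px 240,154 and top px 337,237.

```bash
cat > h.py <<'E'
from bench import *
import cv2,numpy as np
from scipy.spatial.transform import Rotation as R
def KD(p):
    f=p["image"].shape[0]/2/np.tan(np.radians(p["vfov"])/2)
    return np.array([[f,0,p["cx"]],[0,f,p["cy"]],[0,0,1.]]),np.array(p["dist_coeffs"],float)
def camT(p,s=None):
    if "T" in p: return np.array(p["T"])
    W=np.eye(4);W[:3,:3]=s["tool_rot"];W[:3,3]=s["position"];return W@np.array(p["hand_eye"])
def ray(p,T,px):
    K,D=KD(p);u=cv2.undistortPoints(np.array([[px]],float),K,D)[0,0]
    d=T[:3,:3]@np.array([u[0],u[1],1]);return T[:3,3],d
def tri(rs):
    A=np.zeros((3,3));b=np.zeros(3)
    for o,d in rs:
        d=d/np.linalg.norm(d);M=np.eye(3)-np.outer(d,d);A+=M;b+=M@o
    x=np.linalg.solve(A,b)
    return x,[np.linalg.norm(np.cross(x-o,d/np.linalg.norm(d))) for o,d in rs]
def atz(r,z): o,d=r;return o+d*(z-o[2])/d[2]
def proj(p,T,X):
    K,D=KD(p);Ti=np.linalg.inv(T);X=np.atleast_2d(X)
    return cv2.projectPoints(X,cv2.Rodrigues(Ti[:3,:3])[0],Ti[:3,3],K,D)[0][:,0]
def wrist(name=None):
    s=get_state();p=get_image("wrist")
    if name: cv2.imwrite(f"pics/{name}.png",p["image"])
    return s,p,camT(p,s)
def go(xyz,yaw=None):
    "rows for the move: tool-frame delta to TCP target, jaw axis yaw in deg (mod 180), pointing down"
    s=get_state();Rt=np.array(s["tool_rot"]);d=Rt.T@(np.array(xyz)-s["position"])
    cur=np.degrees(np.arctan2(Rt[1,0],Rt[0,0]))
    if yaw is None: yaw=cur
    c=np.radians(cur+(yaw-cur+90)%180-90)
    G=np.array([[np.cos(c),np.sin(c),0],[np.sin(c),-np.cos(c),0],[0,0,-1]])
    rv=R.from_matrix(Rt.T@G).as_rotvec(degrees=True)
    print("cur yaw",round(cur,2),"pos",np.round(s["position"],4),"delta cm",np.round(d*100,2),"rot",np.round(rv,2),"j7",round(s["joint_positions"][6],1),"F",np.round(s["force"],1),"grip",round(s["grip_width"],3),"t",s["t"])
E
python3 - <<'E'
from h import *
S=get_image("scene");T=get_image("top")
for n,a,b in (("wing",(331.7,205),(181.9,233.9)),("caddy",(327.5,237.7),(191.3,236.2)),("mouth",(239.7,154.3),(336.5,237)),("foot",(236.8,174.7),(331.7,235.6))):
    x,e=tri([ray(S,camT(S),a),ray(T,camT(T),b)]);print(n,np.round(x,4),np.round(e,4))
go((0.33,0.35,0.35))
E
```

```text
wing [0.5189 0.2353 0.1145] [0.0045 0.0045]
caddy [5.166e-01 2.327e-01 4.000e-04] [0.0036 0.0036]
mouth [ 0.5253 -0.1854  0.0807] [0.0002 0.0002]
foot [ 0.5339 -0.1867  0.0038] [0.0033 0.0033]
cur yaw 68.24 pos [0.2409 0.6037 0.1984] delta cm [-20.26  17.68 -15.16] rot [-0. -0.  0.] j7 -12.0 F [0.4 0.4 0.5] grip 1.002 t 0.9
```

>>> play_rows --pt "-2.0 3.3 -0.85 0 0 0 1" --pt "-2.0 3.3 -0.85 0 0 0 1" --pt "-2.0 3.3 -0.85 0 0 0 1" --pt "-2.0 3.3 -0.85 0 0 0 1" --pt "-2.0 3.3 -0.85 0 0 0 1"

```text
t: 1.32
position: [0.3491, 0.4534, 0.2385]
tool_rot: [[0.351, 0.936, -0.009], [0.937, -0.351, 0.003], [-0.001, -0.01, -1.0]]
force: [0.7, -0.2, -0.2]
grip_width: 1.002
```

>>> play_rows --pt "-2.0 3.3 -0.85 0 0 0 1" --pt "-2.0 3.3 -0.85 0 0 0 1" --pt "-2.0 3.3 -0.85 0 0 0 1" --pt "-2.0 3.3 -0.85 0 0 0 1" --pt "0 0 0 0 0 0 1"

```text
t: 1.73
position: [0.4557, 0.3175, 0.2756]
tool_rot: [[0.361, 0.933, -0.002], [0.933, -0.361, 0.001], [0.0, -0.002, -1.0]]
force: [1.7, -1.2, -0.5]
grip_width: 1.004
```

```bash
python3 - <<'E'
from h import *
s,p,T=wrist("w1");print(np.round(p["hand_eye"],3).tolist(),p["vfov"])
go((0.519,0.234,0.25))
print([(np.round(r["centre"],1).tolist(),round(r["score"],2)) for r in place_of(p,"screw_wing")])
E
```

```text
[[1.0, -0.0, -0.001, -0.0], [0.001, 0.953, 0.302, -0.081], [0.001, -0.302, 0.953, -0.186], [0.0, 0.0, 0.0, 1.0]] 59.74819366236801
cur yaw 68.99 pos [0.453  0.3207 0.2751] delta cm [-5.73  9.28  2.46] rot [-0.28 -0.07  0.  ] j7 26.9 F [-0.1 -0.4 -1.2] grip 0.997 t 1.7833
[([70.8, 246.7], 0.81), ([211.9, 236.0], 0.73), ([229.7, 344.6], 0.72), ([158.9, 153.3], 0.7)]
```

View pics/w1.png

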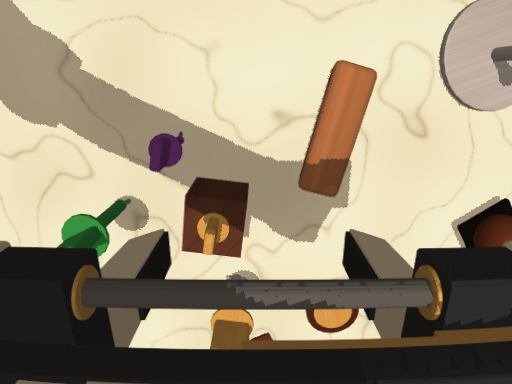

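Wrist view: the caddy screw's wing is at (212,236). Purple (160,150), green (85,235) and the larger brass one (232,335) stand around it. I'll get the wing's pose from the depth.

```bash
cat >> h.py <<'E'
def cloud(p,T):
    K,D=KD(p);h,w=p["depth"].shape;v,u=np.mgrid[:h,:w]
    n=cv2.undistortPoints(np.stack([u,v],-1).reshape(-1,1,2).astype(float),K,D)[:,0]
    z=p["depth"].reshape(-1,1);X=np.c_[n,np.ones(len(n))]*z
    return (X@T[:3,:3].T+T[:3,3]).reshape(h,w,3)
E
python3 - <<'E'
from h import *
s,p,T=wrist();P=cloud(p,T)
def st(n,c0,c1,r0,r1,z0,z1):
    q=P[r0:r1,c0:c1].reshape(-1,3);q=q[(q[:,2]>z0)&(q[:,2]<z1)]
    if len(q)<5: print(n,len(q));return
    h=q[:,:2];c=h.mean(0);r=cv2.minAreaRect((h*1000).astype(np.float32));w,V=np.linalg.eigh(np.cov((h-c).T))
    print(n,len(q),"mean",np.round(q.mean(0),4),"z",np.round(np.percentile(q[:,2],[1,50,99]),4),"rect",np.round(r[0],1),np.round(r[1],1),"yaw",np.degrees(np.arctan2(V[1,1],V[0,1])))
st("wingtop",190,235,200,265,0.115,0.14)
st("wing",190,235,200,265,0.095,0.14)
st("caddy+flange",180,250,175,258,0.07,0.095)
st("purple",145,188,128,172,0.02,0.2)
st("green",55,132,195,245,0.02,0.3)
print(np.round(P[[225,236,248],[214,212,210]],4).tolist())
o,d=ray(p,T,(211.9,236));print("ray z.108",atz((o,d),.108), "tri")
E
```

```text
wingtop 321 mean [0.5141 0.2377 0.1254] z [0.1156 0.1264 0.1285] rect [516.1 236.1] [12.  32.8] yaw 149.56339321255936
wing 416 mean [0.5124 0.2391 0.1208] z [0.096  0.126  0.1283] rect [516.  236.1] [12.2 33. ] yaw 150.44081329717082
caddy+flange 3061 mean [0.5093 0.2396 0.0842] z [0.0716 0.0842 0.0896] rect [516.  236.4] [75.5 75.8] yaw 73.36223864093364
purple 919 mean [0.4071 0.2264 0.0962] z [0.0253 0.089  0.1218] rect [406.6 223.1] [39.7 33.5] yaw -177.98387881136563
green 1284 mean [0.4542 0.1065 0.1032] z [0.0223 0.1163 0.1473] rect [454.  104.2] [55.8 34.6] yaw 67.60085611347334
[[0.5058, 0.2477, 0.0919], [0.5079, 0.2478, 0.1186], [0.518, 0.242, 0.1255]]
ray z.108 [0.51196103 0.24448704 0.108     ] tri
```

```bash
python3 - <<'E'
from h import *
s,p,T=wrist();P=cloud(p,T)
q=P[200:265,190:235].reshape(-1,3);q=q[(q[:,2]>.122)&(q[:,2]<.14)]
b=cv2.boxPoints(cv2.minAreaRect((q[:,:2]*1000).astype(np.float32)));e=[b[1]-b[0],b[2]-b[1]];e=max(e,key=np.linalg.norm)
print("mid",b.mean(0),"wing yaw",np.degrees(np.arctan2(e[1],e[0]))%180,[round(float(np.linalg.norm(x)),1) for x in (b[1]-b[0],b[2]-b[1])])
y=np.degrees(np.arctan2(e[1],e[0]))+90
go((.516,.236,.2),y);go((.516,.236,.096),y)
E
```

```text
mid [515.77985 236.17609] wing yaw 149.55994 [32.1, 12.1]
cur yaw 69.61 pos [0.4475 0.3267 0.2739] delta cm [-6.13  9.65  7.29] rot [-0.54 -0.04 10.05] j7 26.8 F [-0.3 -0.1  0. ] grip 1.0 t 1.9333
cur yaw 69.61 pos [0.4475 0.3267 0.2739] delta cm [-6.14  9.74 17.69] rot [-0.54 -0.04 10.05] j7 26.8 F [-0.3 -0.1  0. ] grip 1.0 t 1.9333
```

>>> play_rows --pt "-2.0 3.2 2.4 -0.2 0 3.3 0.6" --pt "-2.0 3.2 2.4 -0.2 0 3.3 0.6" --pt "-1.6 2.6 1.9 0 0 3.3 0.6" --pt "0 0 0 0 0 0 0.6" --pt "0 0 0 0 0 0 0.6"

```text
t: 2.35
position: [0.5016, 0.2526, 0.2049]
tool_rot: [[0.491, 0.871, -0.003], [0.871, -0.491, 0.009], [0.006, -0.007, -1.0]]
force: [0.4, 0.1, 1.5]
grip_width: 0.689
```

```bash
cat >> h.py <<'E'
def rect(P,r,z0,z1,c=None,rad=.03):
    q=P.reshape(-1,3) if r is None else P[r[2]:r[3],r[0]:r[1]].reshape(-1,3)
    q=q[(q[:,2]>z0)&(q[:,2]<z1)]
    if c is not None: q=q[np.hypot(*(q[:,:2]-np.array(c)).T)<rad]
    if len(q)<6: print("few",len(q));return
    b=cv2.boxPoints(cv2.minAreaRect((q[:,:2]*1000).astype(np.float32)));e=max([b[1]-b[0],b[2]-b[1]],key=np.linalg.norm)
    print(len(q),"mid mm",b.mean(0),"yaw",round(float(np.degrees(np.arctan2(e[1],e[0])))%180,2),"size",[round(float(np.linalg.norm(x)),1) for x in (b[1]-b[0],b[2]-b[1])],"z",np.round(np.percentile(q[:,2],[1,50,99]),4))
E
python3 - <<'E'
from h import *
s,p,T=wrist();P=cloud(p,T)
rect(P,None,.121,.135,(.516,.236))
go((.516,.236,.13),59.6);go((.516,.236,.096),59.6)
E
```

```text
489 mid mm [516.1496  236.62926] yaw 150.04 size [31.5, 11.2] z [0.122  0.1265 0.1284]
cur yaw 60.6 pos [0.5014 0.2519 0.2044] delta cm [-0.7   2.1   7.43] rot [-0.37 -0.26  1.  ] j7 27.2 F [-0.3 -1.6 -0.2] grip 0.647 t 2.4
cur yaw 60.6 pos [0.5014 0.2519 0.2044] delta cm [-0.71  2.12 10.83] rot [-0.37 -0.26  1.  ] j7 27.2 F [-0.3 -1.6 -0.2] grip 0.647 t 2.4
```

>>> play_rows --pt "-0.6 1.8 1.5 -0.3 -0.2 0.6 0.5" --pt "-0.2 0.4 2.5 0 0 0 0.5" --pt "0 0 2.0 0 0 0 0.5" --pt "0 0 0 0 0 0 0.5" --pt "0 0 0 0 0 0 0.5"

```text
t: 2.82
position: [0.514, 0.2465, 0.1461]
tool_rot: [[0.484, 0.875, 0.003], [0.875, -0.484, 0.008], [0.009, -0.001, -1.0]]
force: [0.1, 0.8, 0.7]
grip_width: 0.498
```

```bash
python3 - <<'E'
from h import *
go((.516,.2365,.098),60)
E
```

```text
cur yaw 61.05 pos [0.514  0.2465 0.1461] delta cm [-0.82  0.66  4.81] rot [-0.08 -0.49  1.05] j7 27.5 F [0.1 0.8 0.7] grip 0.498 t 2.8167
```

>>> play_rows --pt "-0.9 0.7 0.5 0 -0.5 1.0 0.5" --pt "0 0 1.0 0 0 0 0.5" --pt "0 0 0 0 0 0 0.5" --pt "0 0 0 0 0 0 0.5"

```text
t: 3.15
position: [0.5162, 0.2392, 0.1339]
tool_rot: [[0.495, 0.869, 0.003], [0.869, -0.495, 0.003], [0.004, 0.001, -1.0]]
force: [0.2, -0.7, 0.7]
grip_width: 0.498
```

```bash
python3 - <<'E'
from h import *
go((.516,.2365,.098),60)
E
```

```text
cur yaw 60.32 pos [0.5162 0.2392 0.1339] delta cm [-0.26  0.11  3.59] rot [ 0.04 -0.24  0.32] j7 27.1 F [ 0.2 -0.7  0.7] grip 0.498 t 3.15
```

>>> play_rows --pt "-0.3 0.1 1.2 0 -0.2 0.3 0.4" --pt "0 0 1.5 0 0 0 0.4" --pt "0 0 1.2 0 0 0 0.4" --pt "0 0 0 0 0 0 0.4" --pt "0 0 0 0 0 0 0.4"

```text
t: 3.57
position: [0.5173, 0.2363, 0.0942]
tool_rot: [[0.501, 0.865, 0.005], [0.865, -0.501, 0.001], [0.004, 0.004, -1.0]]
force: [-0.0, 0.4, -0.3]
grip_width: 0.399
```

```bash
python3 - <<'E'
from h import *
go((.516,.2365,.098),60)
s,p,T=wrist("w2")
E
```

```text
cur yaw 59.94 pos [0.5173 0.2363 0.0942] delta cm [-0.05 -0.12 -0.38] rot [ 0.2  -0.22 -0.06] j7 26.1 F [-0.   0.4 -0.3] grip 0.399 t 3.5667
```

View pics/w2.png

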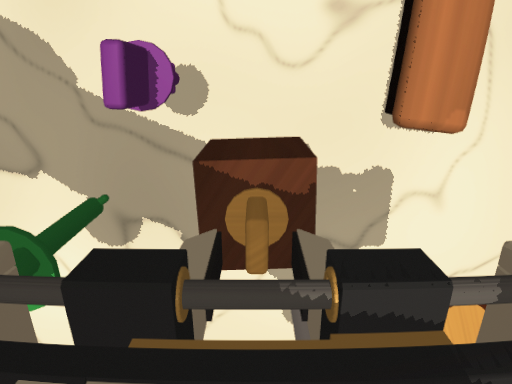

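The wing is at (257,235), centred between the open fingers. I'll close on it.

>>> play_rows --pt "0 -0.1 -0.2 0.1 -0.2 0 0.1" --pt "0 0 0 0 0 0 0" --pt "0 0 0 0 0 0 0" --pt "0 0 0 0 0 0 0" --pt "0 0 0 0 0 0 0" --squeeze 25

```text
t: 4.03
position: [0.5177, 0.2371, 0.0991]
tool_rot: [[0.501, 0.865, 0.004], [0.865, -0.501, -0.0], [0.002, 0.004, -1.0]]
force: [-0.8, -3.2, 8.8]
grip_width: 0.086
```

>>> play_rows --pt "0 0 0 0 0 0 0" --pt "0 0 -1.0 0 0 0 0" --pt "0 0 -2.5 0 0 0 0" --pt "0 0 -3.5 0 0 0 0" --pt "0 0 -3.5 0 0 0 0"

```text
t: 4.45
position: [0.5119, 0.2344, 0.2016]
tool_rot: [[0.501, 0.865, -0.01], [0.865, -0.501, -0.006], [-0.01, -0.005, -1.0]]
force: [0.9, 1.1, -0.5]
grip_width: 0.008
```

>>> play_rows --pt "0 0 -3.5 0 0 0 0" --pt "0 0 -3.5 0 0 0 0" --pt "0 0 -2 0 0 0 0" --pt "0 0 0 0 0 0 0" --pt "0 0 0 0 0 0 0"

```text
t: 4.87
position: [0.5154, 0.2376, 0.309]
tool_rot: [[0.5, 0.866, 0.006], [0.866, -0.5, 0.002], [0.005, 0.004, -1.0]]
force: [-0.5, -0.5, -0.2]
grip_width: 0.006
```

```bash
python3 - <<'E'
from h import *
go((.516,.2365,.25),60)
S=get_image("scene");cv2.imwrite("pics/s2.png",cv2.resize(S["image"][60:270,180:460],None,fx=2.5,fy=2.5))
Q=get_image("top");PT=cloud(Q,camT(Q));PS=cloud(S,camT(S))
for P in(PT,PS):
    rect(P,None,.083,.097,(.525,-.186),.16)
for n in("well_mouth",):
    a=place_of(S,n);b=place_of(Q,n);print(a,b)
    x,e=tri([ray(S,camT(S),a[0]["centre"]),ray(Q,camT(Q),b[0]["centre"])]);print(x,e)
E
```

```text
cur yaw 60.0 pos [0.5154 0.2376 0.309 ] delta cm [-0.1   0.08  5.9 ] rot [ 0.24 -0.26 -0.  ] j7 29.4 F [-0.5 -0.5 -0.2] grip 0.006 t 4.8667
2569 mid mm [ 525.2776 -183.9642] yaw 168.0 size [237.5, 89.3] z [0.0849 0.09   0.0943]
973 mid mm [ 526.2458  -183.53487] yaw 169.27 size [239.7, 99.8] z [0.0836 0.0903 0.0943]
[{'centre': [238.6, 155.4], 'score': 0.84}] [{'centre': [338.4, 238.5], 'score': 0.87}, {'centre': [282.2, 151.8], 'score': 0.19}]
[ 0.52281355 -0.19321678  0.0719495 ] [np.float64(0.0017148923148647731), np.float64(0.001714892314864627)]
```

View pics/s2.png

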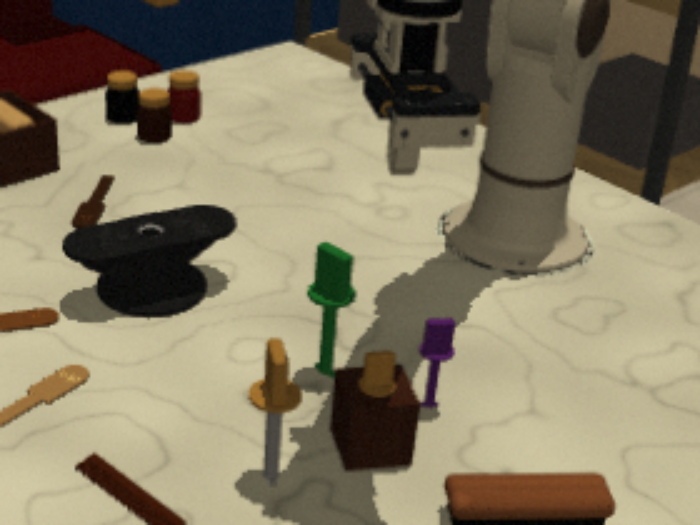

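The grasp failed: the fingers shut fully and the screw stayed in the caddy (crop px 378,372). I'll look at the screw again before retrying.

```bash
python3 - <<'E'
from h import *
s,p,T=wrist("w3");P=cloud(p,T)
rect(P,None,.121,.135,(.516,.236));rect(P,None,.095,.135,(.516,.236));rect(P,None,.08,.0865,(.516,.236),.06);rect(P,None,.0865,.092,(.516,.236),.03)
print(proj(p,T,[.516,.2365,.127]),proj(p,T,s["position"]))
cv2.imwrite("pics/w3.png",cv2.resize(p["image"][130:384,150:400],None,fx=2.4,fy=2.3))
E
```

```text
283 mid mm [516.20166 236.10834] yaw 150.14 size [32.1, 10.2] z [0.1226 0.1263 0.1281]
318 mid mm [516.16534 236.15877] yaw 149.8 size [32.2, 10.6] z [0.0975 0.1262 0.1281]
2746 mid mm [516.44946 235.50946] yaw 151.58 size [74.6, 74.5] z [0.082 0.084 0.086]
485 mid mm [516.2239 236.2365] yaw 58.4 size [36.4, 38.3] z [0.0865 0.0878 0.0898]
[[257.67787645 161.48777445]] [[257.17890989 224.1179908 ]]
```

View pics/w3.png

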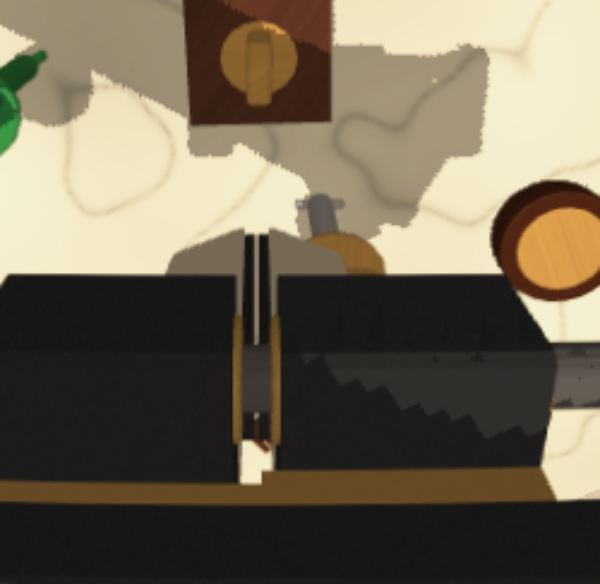

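```bash
python3 - <<'E'
from h import *
s,p,T=wrist();H=np.array(p["hand_eye"]);P=cloud(p,H)
for r in (222,228,230,232,236,242,250,262,275): print(r,[np.round(P[r,c]*1000,1).tolist() for c in (240,253,261,272)])
print(s["position"])
for n in("scene","top"):
    q=get_image(n);Pw=cloud(q,camT(q));print(n);rect(Pw,None,.08,.0865,(.516,.236),.06);rect(Pw,None,.118,.135,(.516,.236),.03)
    # fingers as seen by outer cameras: lowest points near TCP
    g=Pw.reshape(-1,3);g=g[np.hypot(g[:,0]-s["position"][0],g[:,1]-s["position"][1])<.035];g=g[(g[:,2]>.15)&(g[:,2]<.45)]
    print(len(g),np.round(np.percentile(g[:,2],[0,1,5,20]),4) if len(g) else "")
    g2=g[g[:,2]<.345] if len(g) else g
    if len(g2): print(np.round(g2.mean(0),4),np.round(g2.min(0),4),np.round(g2.max(0),4))
E
```

```text
222 [[-27.0, 128.7, 305.4], [-6.3, 128.9, 305.8], [6.5, 128.9, 305.8], [24.0, 129.1, 306.3]]
228 [[-27.2, 139.5, 306.3], [-6.3, 138.5, 304.0], [6.5, 138.6, 304.2], [24.2, 139.4, 305.9]]
230 [[-27.2, 142.4, 304.9], [-6.3, 142.8, 305.8], [6.5, 142.1, 304.3], [24.2, 142.7, 305.5]]
232 [[-8.7, -9.7, -32.4], [-2.2, -8.2, -29.0], [1.9, -8.3, -29.2], [7.4, -9.6, -32.2]]
236 [[-8.5, -9.7, -37.0], [-2.1, -8.0, -33.4], [1.9, -8.6, -34.6], [7.2, -9.9, -37.3]]
242 [[-8.1, -9.9, -44.0], [-2.1, -8.5, -41.1], [1.8, -8.0, -40.2], [6.9, -9.9, -44.0]]
250 [[-5.1, -35.2, -100.0], [-2.0, -8.7, -49.7], [1.7, -8.4, -49.1], [4.2, -34.6, -98.9]]
262 [[-4.8, -34.8, -106.1], [-1.9, -8.3, -59.9], [1.6, -8.3, -59.8], [3.9, -34.5, -105.6]]
275 [[-4.4, -35.6, -113.8], [-1.8, -8.0, -69.6], [1.5, -7.6, -68.9], [3.6, -35.1, -113.0]]
[0.51402962 0.23672134 0.30543793]
scene
334 mid mm [516.18256 238.28256] yaw 62.09 size [73.7, 80.5] z [0.0802 0.0841 0.0863]
54 mid mm [517.4253  239.09288] yaw 157.47 size [28.6, 13.5] z [0.1185 0.1249 0.1287]
428 [0.3348 0.3372 0.3427 0.3585]
[0.5199 0.2389 0.3398] [0.5064 0.2246 0.3348] [0.5286 0.2504 0.3449]
top
272 mid mm [517.55054 236.91962] yaw 60.14 size [73.2, 76.1] z [0.0805 0.0842 0.0864]
25 mid mm [524.1026 232.7785] yaw 94.53 size [14.1, 10.6] z [0.1193 0.1268 0.1315]
61 [0.4068 0.4098 0.4159 0.422 ]
```

Useful finding: the wrist depth puts the real fingertips at tool z ≈ −29 mm. The scene camera agrees, showing tips at z 0.335 with the TCP reported at 0.305. So the tips are 29 mm higher than the reported TCP, and the grasp closed on or just above the wing's top. I'll plan with that offset: tips at 0.095 means a reported z of 0.066.

>>> play_rows --pt "0 0 4.0 0 0 0 0.45" --pt "0 0 4.1 0 0 0 0.45" --pt "0 0 4.1 0 0 0 0.45" --pt "0 0 4.1 0 0 0 0.4" --pt "0 0 0 0 0 0 0.4"

```text
t: 5.68
position: [0.5172, 0.2382, 0.1389]
tool_rot: [[0.5, 0.866, 0.007], [0.866, -0.5, 0.003], [0.006, 0.004, -1.0]]
force: [-0.7, -0.8, -0.7]
grip_width: 0.319
```

```bash
python3 - <<'E'
from h import *
go((.516,.2365,.067),60)
E
```

```text
cur yaw 59.98 pos [0.5172 0.2382 0.1389] delta cm [-0.25 -0.05  7.19] rot [ 0.25 -0.32 -0.02] j7 26.9 F [-0.7 -0.8 -0.7] grip 0.319 t 5.6833
```

>>> play_rows --pt "-0.15 -0.1 1.5 0.2 -0.3 0 0.4" --pt "-0.1 -0.1 2.0 0 0 0 0.4" --pt "0 0 1.5 0 0 0 0.4" --pt "0 0 1 0 0 0 0.4" --pt "0 0 0 0 0 0 0.4"

```text
t: 6.1
position: [0.5148, 0.2375, 0.0796]
tool_rot: [[0.5, 0.866, -0.002], [0.866, -0.5, -0.001], [-0.002, -0.001, -1.0]]
force: [0.2, -0.2, 0.3]
grip_width: 0.402
```

```bash
python3 - <<'E'
from h import *
go((.516,.2365,.067),60)
E
```

```text
cur yaw 59.98 pos [0.5148 0.2375 0.0796] delta cm [-0.02  0.15  1.26] rot [-0.07  0.12 -0.02] j7 25.6 F [ 0.2 -0.2  0.3] grip 0.402 t 6.1
```

>>> play_rows --pt "0 0.1 0.7 0 0.1 0 0.4" --pt "0 0.1 0.4 0 0 0 0.3" --pt "0 0 0 0 0 0 0.15" --pt "0 0 0 0 0 0 0" --pt "0 0 0 0 0 0 0" --squeeze 25

```text
t: 6.52
position: [0.5204, 0.2378, 0.0728]
tool_rot: [[0.501, 0.866, 0.005], [0.866, -0.501, 0.003], [0.005, 0.003, -1.0]]
force: [-0.2, -1.4, -0.3]
grip_width: 0.162
```

>>> play_rows --pt "0 0 0 0 0 0 0" --pt "0 0 0 0 0 0 0"

```text
t: 6.68
position: [0.5205, 0.2376, 0.0734]
tool_rot: [[0.501, 0.865, 0.005], [0.865, -0.501, 0.003], [0.005, 0.003, -1.0]]
force: [0.3, 0.1, -2.7]
grip_width: 0.131
```

>>> play_rows --pt "0 0 -0.8 0 0 0 0" --pt "0 0 -2.0 0 0 0 0" --pt "0 0 -3 0 0 0 0" --pt "0 0 -3.5 0 0 0 0" --pt "0 0 -3.5 0 0 0 0"

```text
t: 7.1
position: [0.5136, 0.233, 0.1975]
tool_rot: [[0.501, 0.866, -0.011], [0.866, -0.501, -0.006], [-0.011, -0.007, -1.0]]
force: [0.4, 0.6, -3.4]
grip_width: 0.129
```

>>> play_rows --pt "0 0 -3.5 0 0 0 0" --pt "0 0 -3 0 0 0 0" --pt "0 0 -1 0 0 0 0" --pt "0 0 0 0 0 0 0" --pt "0 0 0 0 0 0 0"

```text
t: 7.52
position: [0.5167, 0.2351, 0.2859]
tool_rot: [[0.5, 0.866, 0.001], [0.866, -0.5, 0.0], [0.001, 0.001, -1.0]]
force: [-0.5, 0.2, -2.8]
grip_width: 0.128
```

```bash
python3 - <<'E'
from h import *
go((.525,-.185,.26),60)
s,p,T=wrist("w4");H=np.array(p["hand_eye"]);P=cloud(p,H)*1000
S=get_image("scene")
cv2.imwrite("pics/c4.png",np.hstack([cv2.resize(p["image"],(480,360)),cv2.resize(S["image"][20:200,230:390],(320,360))]))
q=P.reshape(-1,3);q=q[(np.hypot(q[:,0],q[:,1])<40)&(q[:,2]>-27)&(q[:,2]<100)]
for z in range(-27,100,5):
    m=q[(q[:,2]>=z)&(q[:,2]<z+5)]
    if len(m)>3: print(z,len(m),np.round([m[:,0].min(),m[:,0].max(),m[:,1].min(),m[:,1].max()],1))
E
```

```text
cur yaw 60.0 pos [0.5167 0.2351 0.2859] delta cm [-35.97  21.73   2.59] rot [ 0.07 -0.04 -0.  ] j7 29.4 F [-0.5  0.2 -2.8] grip 0.128 t 7.5167
-27 73 [ -6.4   5.1 -18.5 -15.3]
-22 74 [ -6.    5.3 -18.7 -15.7]
-17 1369 [-20.4  19.1 -22.6   0.1]
-12 20 [-18.1  16.8 -21.9 -11.1]
28 13 [-4.2  2.7 -8.4 -7. ]
33 28 [-5.   4.2 -8.4 -6. ]
38 33 [-5.8  5.  -8.3 -4.6]
43 33 [-5.9  5.  -8.3 -4.5]
48 29 [-6.   5.2 -8.3 -3.7]
53 32 [-6.2  5.3 -8.4 -3.3]
58 65 [ -6.2   4.6 -13.9  -4.1]
63 8 [ -6.3   2.3 -13.7  -3.8]
```

View pics/c4.png

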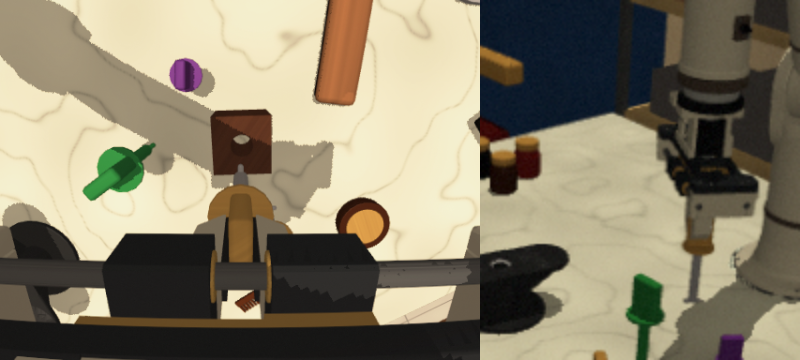

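The screw is held upright. In the tool frame its axis is at (−0.5, −2.5) mm and its lower end at z ≈ +64 mm. Carrying it to the footrest now.

>>> play_rows --pt "-2.2 1.7 0 0 0 0 0" --pt "-3.2 2.45 0 0 0 0 0" --pt "-3.2 2.45 0 0 0 0 0" --pt "-3.2 2.45 0 0 0 0 0" --pt "-3.2 2.45 0 0 0 0 0"

```text
t: 8.03
position: [0.5332, 0.055, 0.2709]
tool_rot: [[0.478, 0.878, -0.022], [0.878, -0.478, 0.002], [-0.009, -0.021, -1.0]]
force: [0.9, 0.1, -2.5]
grip_width: 0.128
```

>>> play_rows --pt "-3.2 2.45 0 0 0 0 0" --pt "-3.2 2.45 0 0 0 0 0" --pt "-3.2 2.45 0 0 0 0 0" --pt "-3.2 2.45 0 0 0 0 0" --pt "-2.5 2.0 0 0 0 0 0"

```text
t: 8.45
position: [0.5555, -0.1459, 0.256]
tool_rot: [[0.478, 0.877, -0.044], [0.878, -0.478, 0.003], [-0.019, -0.04, -0.999]]
force: [-0.0, -0.4, -2.7]
grip_width: 0.129
```

```bash
python3 - <<'E'
from h import *
go((.577,-.215,.27),60)
E
```

```text
cur yaw 61.43 pos [ 0.5555 -0.1459  0.256 ] delta cm [-5.07  5.14 -1.52] rot [-2.29  1.11  1.41] j7 72.6 F [-0.  -0.4 -2.7] grip 0.129 t 8.45
```

>>> play_rows --pt "-2.5 2.5 -0.7 -2.3 1.1 1.0 0" --pt "-2.5 2.5 -0.7 0 0 0 0" --pt "0 0 0 0 0 0 0" --pt "0 0 0 0 0 0 0"

```text
t: 8.78
position: [0.5677, -0.2281, 0.2563]
tool_rot: [[0.507, 0.862, -0.019], [0.862, -0.507, -0.001], [-0.01, -0.016, -1.0]]
force: [0.1, 0.6, -3.1]
grip_width: 0.126
```

```bash
cat > well.py <<'E'
from h import *
s,p,T=wrist();P=cloud(p,T)
go((.577,-.215,.27))
g=P.reshape(-1,3);g=g[(g[:,2]>.085)&(g[:,2]<.095)&(np.hypot(g[:,0]-.525,g[:,1]+.185)<.14)]
print("plate",len(g),"z",np.median(g[:,2]));rect(P,None,.085,.095,(.525,-.185),.14)
# well hole: edge of the depth step around plate
zi=P[...,2];c0=proj(p,T,[.525,-.185,.09])[0];print("px of guess",c0)
r,c=int(c0[1]),int(c0[0]);m=((zi<.08)&(zi>-.05)).astype(np.uint8);W=45
sub=np.zeros_like(m);sub[max(r-W,0):r+W,max(c-W,0):c+W]=m[max(r-W,0):r+W,max(c-W,0):c+W]
n,l,st,ce=cv2.connectedComponentsWithStats(sub)
for i in range(1,n):
    if st[i,4]>40: print("comp",st[i].tolist(),ce[i])
for r_ in place_of(p,"well_mouth"): print("net",np.round(r_["centre"],1),round(r_["score"],2),np.round(atz(ray(p,T,r_["centre"]),.09),4))
import sys;cv2.imwrite(f"pics/{sys.argv[1]}.png",p["image"])
E
python3 well.py w5
```

```text
cur yaw 59.5 pos [ 0.567  -0.2292  0.2559] delta cm [ 1.71  0.12 -1.43] rot [-0.92  0.67 -0.01] j7 78.8 F [ 0.1 -1.8 -2.4] grip 0.129 t 8.8333
plate 17122 z 0.08985376893271851
17122 mid mm [ 526.3753  -187.02466] yaw 168.39 size [236.2, 90.5] z [0.0871 0.0899 0.0917]
px of guess [273.53721328 109.56528838]
comp [304, 64, 14, 46, 323] [312.89164087  79.11455108]
comp [261, 99, 24, 25, 472] [272.37288136 111.10169492]
comp [228, 116, 14, 38, 276] [232.27173913 140.61956522]
net [270.6 112. ] 0.81 [ 0.5256 -0.1889  0.09  ]
net [317.5 257.1] 0.45 [ 0.6986 -0.2241  0.09  ]
```

View pics/w5.png

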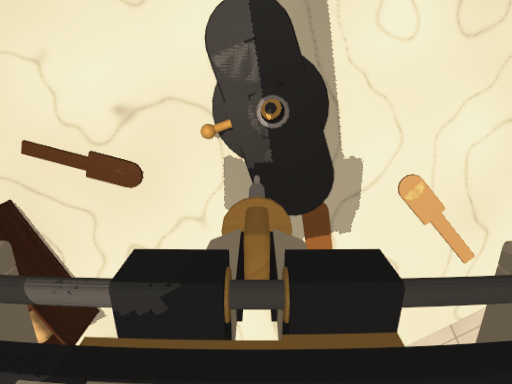

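The well is at (272,110) with the brass lip visible inside. I'll fit its centre from the depth rim and zoom in on the lip.

```bash
cat > rim.py <<'E'
from h import *
import sys
from scipy.optimize import least_squares
s,p,T=wrist();P=cloud(p,T)
def rim(c):
    q=P.reshape(-1,3);q=q[(q[:,2]>.0865)&(q[:,2]<.094)]
    d=q[:,:2]-c;r=np.hypot(*d.T);a=np.degrees(np.arctan2(d[:,1],d[:,0]));k=r<.03
    return np.array([q[k&(np.abs((a-b+180)%360-180)<5)][np.argmin(r[k&(np.abs((a-b+180)%360-180)<5)])][:2] for b in range(-180,180,10) if (k&(np.abs((a-b+180)%360-180)<5)).any()])
c=np.array([.526,-.187])
for _ in range(4):
    e=rim(c);f=least_squares(lambda v:np.hypot(*(e-v[:2]).T)-v[2],[*c,.016],loss="soft_l1",f_scale=.0005);c=f.x[:2]
print("rim centre",c,"r",f.x[2],"res",np.abs(f.fun).mean())
s2=get_state();d=np.array(s2["tool_rot"])
ax=d@np.array([-.0005,-.0025,0]);print("screw axis now",s2["position"][:2]+ax[:2])
u,v=proj(p,T,[*c,.09])[0];print("px",u,v)
if len(sys.argv)>1:
    I=p["image"][max(int(v)-32,0):int(v)+32,int(u)-40:int(u)+40];I=(255*(I/255.)**.5).astype(np.uint8)
    cv2.imwrite(f"pics/{sys.argv[1]}.png",cv2.resize(I,None,fx=8,fy=8,interpolation=cv2.INTER_CUBIC))
E
python3 rim.py l1
```

```text
rim centre [ 0.5259192  -0.18678237] r 0.013607231188431754 res 0.0004185898869310831
screw axis now [ 0.56582282 -0.22507255]
px 272.2840870058876 111.65248136421638
```

View pics/l1.png

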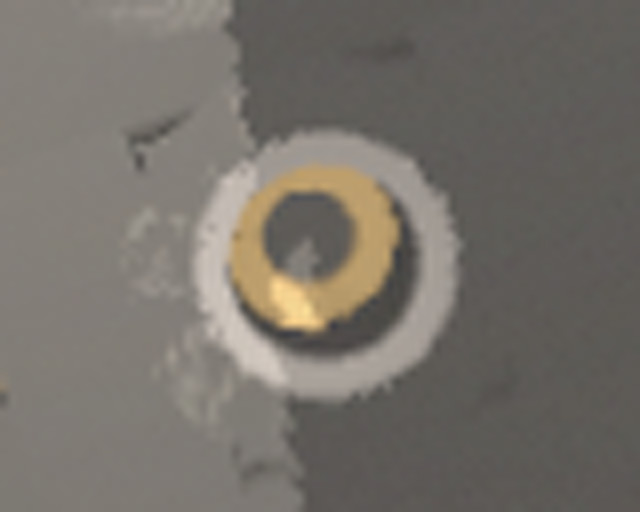

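The lip looks like a full ring from here, so the gaps have to be felt. The well centre is (0.5259, −0.1868) by the rim fit, and the plate rectangle agrees within 0.6 mm. Footrest yaw is about −11.6°.

>>> play_rows --pt "0.8 -2.6 1.0 -0.9 0.7 0 0" --pt "0.6 -2.6 1.5 0 0 0 0" --pt "0 -0.6 1.5 0 0 0 0" --pt "0 0 0 0 0 0 0" --pt "0 0 0 0 0 0 0" --squeeze 18

```text
t: 9.35
position: [0.5243, -0.1735, 0.2141]
tool_rot: [[0.493, 0.87, 0.001], [0.87, -0.493, 0.006], [0.006, -0.002, -1.0]]
force: [0.7, -0.4, -1.7]
grip_width: 0.13
```

```bash
python3 - <<'E'
from h import *
go((.5283,-.1876,.165),60)
E
```

```text
cur yaw 60.48 pos [ 0.5243 -0.1735  0.2141] delta cm [-1.06  1.05  4.9 ] rot [-0.11 -0.33  0.48] j7 76.3 F [ 0.7 -0.4 -1.7] grip 0.13 t 9.35
```

>>> play_rows --pt "-0.8 0.8 1.3 0 -0.3 0.3 0" --pt "-0.3 0.3 1.3 0 0 0 0" --pt "0 0 0.5 0 0 0 0" --pt "0 0 0 0 0 0 0" --pt "0 0 0 0 0 0 0"

```text
t: 9.77
position: [0.5327, -0.1891, 0.1821]
tool_rot: [[0.495, 0.869, 0.002], [0.869, -0.495, -0.0], [0.001, 0.002, -1.0]]
force: [-0.9, -0.9, -1.5]
grip_width: 0.132
```

```bash
python3 - <<'E'
from h import *
go((.5283,-.1876,.165),60)
E
```

```text
cur yaw 60.35 pos [ 0.5327 -0.1891  0.1821] delta cm [-0.09 -0.46  1.71] rot [ 0.11 -0.06  0.35] j7 77.2 F [-0.9 -0.9 -1.5] grip 0.132 t 9.7667
```

>>> play_rows --pt "-0.1 -0.4 0.3 0.1 0 0.3 0" --pt "0 0 0.4 0 0 0 0" --pt "0 0 0 0 0 0 0" --pt "0 0 0 0 0 0 0" --pt "0 0 0 0 0 0 0"

```text
t: 10.18
position: [0.5289, -0.1886, 0.175]
tool_rot: [[0.501, 0.866, 0.001], [0.866, -0.501, 0.001], [0.001, 0.001, -1.0]]
force: [0.1, 0.2, -1.9]
grip_width: 0.129
```

```bash
python3 - <<'E'
from h import *
go((.5283,-.1876,.165),60)
s,p,T=wrist();P=cloud(p,np.array(p["hand_eye"]))*1000
q=P.reshape(-1,3);q=q[(np.hypot(q[:,0],q[:,1])<40)&(q[:,2]>-35)&(q[:,2]<66)]
for z in (-27,-22,-17,33,38,43,48,53,58):
    m=q[(q[:,2]>=z)&(q[:,2]<z+5)]
    if len(m)>3: print(z,len(m),np.round([m[:,0].min(),m[:,0].max(),m[:,1].min(),m[:,1].max()],1))
S=get_image("scene");C=cloud(S,camT(S)).reshape(-1,3)
W=C[(np.hypot(C[:,0]-.526,C[:,1]+.187)<.025)&(C[:,2]>.095)&(C[:,2]<.17)]
for z in np.arange(.095,.17,.01):
    m=W[(W[:,2]>=z)&(W[:,2]<z+.01)]
    if len(m)>2: print("scene",round(z,3),len(m),np.round(m.mean(0),4))
E
```

```text
cur yaw 59.95 pos [ 0.5289 -0.1886  0.175 ] delta cm [ 0.05 -0.11  1.  ] rot [ 0.04 -0.08 -0.05] j7 76.9 F [ 0.1  0.2 -1.9] grip 0.129 t 10.1833
-27 72 [ -7.9   7.2 -18.3  -7.7]
-22 69 [ -6.1   5.3 -18.2 -15.3]
-17 1299 [-19.9  19.1 -21.7   0.1]
33 22 [-4.3  3.4 -6.5 -4.7]
38 28 [-5.9  4.9 -6.5 -2.7]
43 30 [-5.9  5.1 -6.4 -2.2]
48 34 [-6.   5.2 -6.3 -1.9]
53 29 [-6.1  5.3 -6.  -1.6]
58 59 [ -6.3   5.4 -11.6  -1. ]
scene 0.105 9 [ 0.5296 -0.1865  0.1132]
scene 0.115 9 [ 0.5292 -0.185   0.1195]
scene 0.125 11 [ 0.5309 -0.1839  0.1302]
scene 0.135 11 [ 0.5298 -0.1837  0.1408]
scene 0.145 11 [ 0.5302 -0.1844  0.1498]
scene 0.155 10 [ 0.5299 -0.1844  0.1598]
scene 0.165 7 [ 0.5302 -0.1836  0.1675]
```

>>> play_rows --pt "0.05 -0.2 0.2 1.5 0 0 0" --pt "0 0 0 0 0 0 0" --pt "0 0 0 0 0 0 0"

```text
t: 10.53
position: [0.5281, -0.1872, 0.174]
tool_rot: [[0.501, 0.865, -0.02], [0.866, -0.5, 0.014], [0.002, -0.024, -1.0]]
force: [0.2, -1.0, -2.8]
grip_width: 0.126
```

```bash
cat > low.py <<'E'
from h import *
s,p,T=wrist();P=cloud(p,np.array(p["hand_eye"]))*1000
q=P.reshape(-1,3);R0=np.array(s["tool_rot"]);q=q[(np.hypot(q[:,0],q[:,1])<40)]
st=q[(q[:,2]>36)&(q[:,2]<57)&(np.abs(q[:,0])<8)];fl=q[(q[:,2]>-19)&(q[:,2]<-12)&(np.abs(q[:,0])<25)]
W=lambda v:R0@(np.array(v)/1000)+s["position"]
out=[]
for a,b in((36,43),(43,50),(50,57)):
    m=st[(st[:,2]>=a)&(st[:,2]<b)]
    if len(m)>3:
        x=(m[:,0].min()+m[:,0].max())/2;y=m[:,1].min()+6;w=W((x,y,(a+b)/2));out.append(w);print("stem axis tool",round(x,1),round(y,1),"world",np.round(w,4))
print("flange front",fl[:,1].min(),"x",fl[:,0].min(),fl[:,0].max(),"z",np.median(fl[:,2]))
print("z lower end ~",s["position"][2]-.064,"pos",np.round(s["position"],4),"R z",np.round(R0[:,2],3),"F",np.round(s["force"],1),"t",s["t"])
if out: print("to well in tool mm",np.round(R0.T@(np.array([.5259,-.1868,out[-1][2]])-out[-1])*1000,1))
E
python3 low.py
```

```text
stem axis tool -0.1 -0.6 world [ 0.5268 -0.1864  0.1345]
stem axis tool -0.4 -0.5 world [ 0.5266 -0.1867  0.1275]
stem axis tool -0.5 -0.2 world [ 0.5267 -0.1868  0.1205]
flange front -21.667441227652414 x -19.821935381478976 19.08551545691684 z -14.695971371288863
z lower end ~ 0.11001522504843053 pos [ 0.5281 -0.1872  0.174 ] R z [-0.02   0.014 -1.   ] F [ 0.2 -1.  -2.8] t 10.5333
to well in tool mm [-0.4 -0.7  0. ]
```

>>> play_rows --pt "-0.04 -0.05 0.8 0 0 0 0" --pt "0 0.02 0.8 0 0 0 0" --pt "0 0.02 0.8 0 0 0 0" --pt "0 0 0 0 0 0 0"

```text
t: 10.92
position: [0.5275, -0.1871, 0.1484]
tool_rot: [[0.5, 0.866, -0.017], [0.866, -0.5, 0.013], [0.002, -0.021, -1.0]]
force: [0.6, 0.0, -2.5]
grip_width: 0.128
```

```bash
python3 low.py
```

```text
stem axis tool -0.4 -1.2 world [ 0.5255 -0.1863  0.109 ]
stem axis tool -0.4 -0.8 world [ 0.5258 -0.1865  0.102 ]
stem axis tool -0.4 -0.8 world [ 0.5257 -0.1864  0.095 ]
flange front -21.716313044300147 x -20.48439122652796 19.049024319065627 z -14.708618208672974
z lower end ~ 0.08444867893766095 pos [ 0.5275 -0.1871  0.1484] R z [-0.017  0.013 -1.   ] F [ 0.6  0.  -2.5] t 10.9167
to well in tool mm [-0.2  0.4 -0. ]
```

>>> play_rows --pt "0 0.04 0.7 0 0 0 0" --pt "0 0.02 0.7 0 0 0 0" --pt "0 0.02 0.7 0 0 0 0" --pt "0 0 0 0 0 0 0"

```text
t: 11.3
position: [0.5275, -0.1869, 0.1256]
tool_rot: [[0.5, 0.866, -0.018], [0.866, -0.5, 0.013], [0.002, -0.022, -1.0]]
force: [0.0, 0.6, -2.7]
grip_width: 0.126
```

>>> play_rows --pt "0 0.02 0.5 0 0 0 0" --pt "0 0.02 0.5 0 0 0 0" --pt "0 0 0 0 0 0 0"

```text
t: 11.55
position: [0.5279, -0.1872, 0.114]
tool_rot: [[0.5, 0.866, -0.018], [0.866, -0.5, 0.013], [0.002, -0.022, -1.0]]
force: [-0.2, 0.2, -3.5]
grip_width: 0.127
```

>>> play_rows --pt "0 0.02 0.5 0 0 0 0" --pt "0 0.02 0.5 0 0 0 0" --pt "0 0 0.3 0 0 0 0" --pt "0 0 0 0 0 0 0"

```text
t: 11.88
position: [0.5281, -0.1872, 0.0997]
tool_rot: [[0.5, 0.866, -0.018], [0.866, -0.5, 0.013], [0.002, -0.022, -1.0]]
force: [0.1, -0.1, -2.7]
grip_width: 0.13
```

>>> play_rows --pt "0 0 0.25 0 0 0 0" --pt "0 0 0.25 0 0 0 0" --pt "0 0 0 0 0 0 0"

```text
t: 12.13
position: [0.5283, -0.1874, 0.0943]
tool_rot: [[0.5, 0.866, -0.017], [0.866, -0.5, 0.013], [0.002, -0.021, -1.0]]
force: [-0.6, 1.0, -2.5]
grip_width: 0.131
```

>>> play_rows --pt "0 0 0.15 0 0 0 0" --pt "0 0 0.1 0 0 0 0" --pt "0 0 0 0 0 0 0"

```text
t: 12.38
position: [0.5287, -0.1874, 0.0925]
tool_rot: [[0.5, 0.866, -0.017], [0.866, -0.5, 0.012], [0.002, -0.021, -1.0]]
force: [-1.5, -0.0, -1.2]
grip_width: 0.133
```

>>> play_rows --pt "0 0 0.1 0 0 0 0" --pt "0 0 0.1 0 0 0 0"

```text
t: 12.55
position: [0.5293, -0.1877, 0.0921]
tool_rot: [[0.5, 0.866, -0.015], [0.866, -0.5, 0.012], [0.003, -0.019, -1.0]]
force: [-2.3, 0.3, 7.6]
grip_width: 0.126
```

Contact with the lip is felt at reported z ≈ 0.092, as expected. I'll press lightly and search anticlockwise, turning about the vertical.

>>> play_rows --pt "0.01 0 0.05 0 -0.1 -5 0" --pt "0.01 0 0.07 0 -0.1 -5 0" --pt "0 0 0.07 0 0 0 0"

```text
t: 12.8
position: [0.5293, -0.1885, 0.0922]
tool_rot: [[0.337, 0.941, -0.017], [0.942, -0.337, 0.007], [0.001, -0.018, -1.0]]
force: [-1.8, 0.9, 5.8]
grip_width: 0.131
```

>>> play_rows --pt "0.01 0 0.07 0 -0.1 -5 0" --pt "0.01 0 0.07 0 -0.1 -5 0" --pt "0 0 0.07 0 0 0 0"

```text
t: 13.05
position: [0.5295, -0.1894, 0.0921]
tool_rot: [[0.168, 0.986, -0.016], [0.986, -0.168, 0.003], [-0.0, -0.017, -1.0]]
force: [-2.3, 1.6, 5.7]
grip_width: 0.127
```

```bash
python3 -c "
from h import *
go((.528,-.187,.09))"
```

```text
cur yaw 80.31 pos [ 0.5295 -0.1894  0.0921] delta cm [ 0.21 -0.19  0.22] rot [-0.95  0.01 -0.  ] j7 94.8 F [-2.3  1.6  5.7] grip 0.127 t 13.05
```

>>> play_rows --pt "0.12 -0.1 0.05 0 -0.1 -4 0" --pt "0.12 -0.1 0.07 0 -0.1 -4 0" --pt "0 0 0.07 0 0 0 0"

```text
t: 13.3
position: [0.5294, -0.1893, 0.0922]
tool_rot: [[0.033, 0.999, -0.013], [0.999, -0.033, -0.004], [-0.005, -0.012, -1.0]]
force: [-2.7, 1.1, 6.3]
grip_width: 0.129
```

```bash
python3 low.py
```

```text
flange front -23.12405628954081 x -20.420813296475686 18.948615261332936 z -14.90979341065865
z lower end ~ 0.02817346073995071 pos [ 0.5294 -0.1893  0.0922] R z [-0.013 -0.004 -1.   ] F [-2.7  1.1  6.3] t 13.3
```

>>> play_rows --pt "0.2 0 0.03 0 0 -3 0" --pt "0.2 0 0.06 0 0 -4 0" --pt "0.1 0 0.07 0 0 0 0"

```text
t: 13.6
position: [0.5296, -0.185, 0.0904]
tool_rot: [[-0.077, 0.997, -0.012], [0.997, 0.077, -0.004], [-0.003, -0.012, -1.0]]
force: [-0.7, 0.1, -2.9]
grip_width: 0.128
```

```bash
python3 low.py
```

```text
flange front -22.769673899037112 x -20.55133130627276 18.951165103865968 z -14.837978108313221
z lower end ~ 0.02638317406533916 pos [ 0.5296 -0.185   0.0904] R z [-0.012 -0.004 -1.   ] F [-0.7  0.1 -2.9] t 13.6
```

>>> play_rows --pt "-0.08 0 0.1 0 0 0 0" --pt "0 0 0.1 0 0 0 0" --pt "0 0 0.1 0 0 0 0"

```text
t: 13.9
position: [0.5293, -0.1852, 0.086]
tool_rot: [[-0.066, 0.998, -0.013], [0.998, 0.066, -0.003], [-0.002, -0.013, -1.0]]
force: [0.2, 0.5, -2.5]
grip_width: 0.127
```

It has dropped through the gaps: z falls freely with no contact force, at wing yaw ≈ 4°. I'll lower it to the thread start, expected at z ≈ 0.082.

>>> play_rows --pt "0 0 0.15 0 0 0 0" --pt "0 0 0.15 0 0 0 0" --pt "0 0 0.1 0 0 0 0"

```text
t: 14.15
position: [0.5297, -0.1853, 0.0819]
tool_rot: [[-0.063, 0.998, -0.012], [0.998, 0.063, -0.003], [-0.002, -0.012, -1.0]]
force: [-3.9, 1.3, 11.4]
grip_width: 0.131
```

>>> play_rows --pt "0 0 0.08 0 0 0 0" --pt "0 0 0.08 0 0 0 0"

```text
t: 14.32
position: [0.5302, -0.1854, 0.082]
tool_rot: [[-0.062, 0.998, -0.012], [0.998, 0.062, -0.003], [-0.002, -0.012, -1.0]]
force: [-2.3, 1.4, 6.3]
grip_width: 0.127
```

```bash
python3 low.py
```

```text
flange front -22.904668075767 x -20.553477215261573 18.898809293544705 z -14.982147572129485
z lower end ~ 0.01796550661199106 pos [ 0.5302 -0.1854  0.082 ] R z [-0.012 -0.003 -1.   ] F [-2.3  1.4  6.3] t 14.3167
```

Landed at z 0.082, exactly 10 mm below the lip. Now turning clockwise about the screw axis, following it down.

>>> play_rows --pt "-0.02 0 0 0 0.05 5 0" --pt "-0.02 0 0.02 0 0.05 5 0" --pt "-0.02 0 0.02 0 0.05 5 0" --pt "0 0 0.02 0 0 0 0"

```text
t: 14.7
position: [0.5301, -0.1857, 0.0819]
tool_rot: [[0.211, 0.977, -0.011], [0.977, -0.211, 0.0], [-0.002, -0.011, -1.0]]
force: [0.2, -0.2, -0.5]
grip_width: 0.129
```

```bash
python3 low.py
```

```text
flange front -22.59147957342423 x -20.673678641498377 19.283358878623517 z -14.987964465368847
z lower end ~ 0.017893884156867657 pos [ 0.5301 -0.1857  0.0819] R z [-0.011  0.    -1.   ] F [ 0.2 -0.2 -0.5] t 14.7
```

>>> play_rows --pt "-0.02 0 0.05 0 0.05 5 0" --pt "-0.02 0 0.05 0 0.05 5 0" --pt "-0.02 0 0.05 0 0.05 5 0" --pt "0 0 0.03 0 0 0 0"

```text
t: 15.08
position: [0.5302, -0.1865, 0.0809]
tool_rot: [[0.452, 0.892, -0.01], [0.892, -0.452, 0.002], [-0.003, -0.01, -1.0]]
force: [-0.4, 0.4, 1.0]
grip_width: 0.126
```

>>> play_rows --pt "-0.02 0 0.05 0 0.05 5 0" --pt "-0.02 0 0.05 0 0.05 5 0" --pt "-0.02 0 0.05 0 0.05 5 0" --pt "0 0 0.03 0 0 0 0"

```text
t: 15.42
position: [0.5301, -0.1874, 0.08]
tool_rot: [[0.662, 0.75, -0.008], [0.75, -0.662, 0.003], [-0.003, -0.009, -1.0]]
force: [-1.2, 0.5, 1.9]
grip_width: 0.127
```

```bash
python3 low.py;python3 -c "
from h import *
go((.528,-.187,.09))"
```

```text
flange front -24.237683948186795 x -19.981955351552315 24.841195193499043 z -15.032739199621018
z lower end ~ 0.015998191678899182 pos [ 0.5301 -0.1874  0.08  ] R z [-0.008  0.003 -1.   ] F [-1.2  0.5  1.9] t 15.4167
cur yaw 48.81 pos [ 0.5301 -0.1873  0.08  ] delta cm [-0.12 -0.19 -1.  ] rot [-0.48  0.17 -0.  ] j7 67.0 F [-1.6 -0.3  1.6] grip 0.127 t 15.4667
```

>>> play_rows --pt "-0.02 0 0.05 0 0.04 5 0" --pt "-0.02 0 0.05 0 0.04 5 0" --pt "-0.02 0 0.05 0 0.04 5 0" --pt "0 0 0.03 0 0 0 0"

```text
t: 15.8
position: [0.5289, -0.188, 0.0789]
tool_rot: [[0.824, 0.567, -0.008], [0.567, -0.824, 0.005], [-0.004, -0.008, -1.0]]
force: [-1.6, -0.2, 3.2]
grip_width: 0.13
```

>>> play_rows --pt "-0.02 0 0.04 0 0.04 5 0" --pt "-0.02 0 0.04 0 0.04 5 0" --pt "0 0 0.03 0 0 0 0"

```text
t: 16.05
position: [0.5284, -0.1876, 0.079]
tool_rot: [[0.904, 0.428, -0.008], [0.428, -0.904, 0.006], [-0.005, -0.008, -1.0]]
force: [-3.0, -1.5, 3.5]
grip_width: 0.131
```

```bash
cat >> low.py <<'E'
Pw=cloud(p,T);g=Pw.reshape(-1,3);r=np.hypot(g[:,0]-.5265,g[:,1]+.187)
pl=g[(r>.024)&(r<.045)&(np.abs(g[:,2]-.09)<.004)];ft=g[(r<.019)&(g[:,2]>.087)&(g[:,2]<.103)]
# flange top near its front edge only
print("plate z",np.median(pl[:,2]),"flange top z",np.percentile(ft[:,2],[10,50,90]),len(ft),"gap under flange mm",(np.median(ft[:,2])-np.median(pl[:,2]))*1000-4)
E
python3 low.py;python3 -c "
from h import *
go((.528,-.187,.09))"
```

```text
flange front -37.265975572778885 x -24.57127479636022 24.91153562056824 z -14.932723527476293
z lower end ~ 0.014970445944033725 pos [ 0.5284 -0.1876  0.079 ] R z [-0.008  0.006 -1.   ] F [-3.  -1.5  3.5] t 16.05
plate z 0.089931051264442 flange top z [0.09332475 0.09414115 0.09535287] 1149 gap under flange mm 0.21009728842088027
cur yaw 25.53 pos [ 0.5284 -0.1877  0.079 ] delta cm [-0.02 -0.09 -1.1 ] rot [-0.48  0.26 -0.  ] j7 46.9 F [-3.1  0.5  5.3] grip 0.131 t 16.1
```

>>> play_rows --pt "-0.02 0.03 0.03 0 0.04 5 0" --pt "-0.02 0.03 0.03 0 0.04 5 0" --pt "0 0 0.02 0 0 0 0"

```text
t: 16.35
position: [0.5277, -0.1876, 0.079]
tool_rot: [[0.96, 0.28, -0.008], [0.28, -0.96, 0.007], [-0.006, -0.009, -1.0]]
force: [-2.8, -2.2, 2.4]
grip_width: 0.126
```

```bash
python3 low.py;python3 -c "
from h import *
go((.528,-.187,.09));s=get_state();print(s['ft_torque'])
p=get_image('wrist');cv2.imwrite('pics/w6.png',p['image'])"
```

```text
flange front -39.01450972904543 x -24.266833719114 23.26835023662874 z -15.0137910085434
z lower end ~ 0.01498216846890986 pos [ 0.5277 -0.1876  0.079 ] R z [-0.008  0.007 -1.   ] F [-2.8 -2.2  2.4] t 16.35
plate z 0.08992235531875609 flange top z [0.09343646 0.09424526 0.09567219] 1072 gap under flange mm 0.32290721410455436
cur yaw 16.47 pos [ 0.5277 -0.1878  0.079 ] delta cm [ 0.04 -0.07 -1.1 ] rot [-0.51  0.32 -0.  ] j7 39.1 F [-3.7  0.7  5.3] grip 0.131 t 16.4
[-0.22580365  0.97584534  0.05979747]
```

View pics/w6.png

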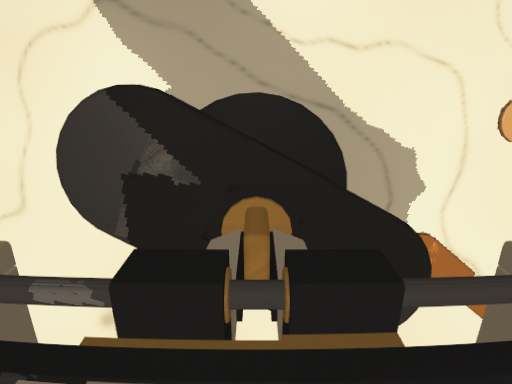

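The flange lies on the plate (250,225) and z has stopped changing over the last 19° of turn. Measured gap is about 0.3 mm. Releasing, then checking.

>>> play_rows --pt "0 0 0 0 0 0 0.2" --pt "0 0 0 0 0 0 0.35" --pt "0 0 0 0 0 0 0.45" --pt "0 0 0 0 0 0 0.5"

```text
t: 16.78
position: [0.53, -0.1874, 0.0788]
tool_rot: [[0.956, 0.293, -0.004], [0.293, -0.956, 0.007], [-0.002, -0.008, -1.0]]
force: [-0.7, -0.2, -0.3]
grip_width: 0.367
```

>>> play_rows --pt "0 0 -1 0 0 0 0.5" --pt "0 0 -2 0 0 0 0.5" --pt "0 0 -3 0 0 0 0.5" --pt "0 1.5 -3 0 0 0 0.5" --pt "0 1.5 -3 0 0 0 0.5"

```text
t: 17.2
position: [0.5344, -0.2112, 0.1965]
tool_rot: [[0.953, 0.301, -0.019], [0.302, -0.953, 0.014], [-0.014, -0.019, -1.0]]
force: [-0.3, -1.6, 0.0]
grip_width: 0.5
```

>>> play_rows --pt "0 1.5 -2 0 0 0 0.5" --pt "0 0 0 0 0 0 0.5" --pt "0 0 0 0 0 0 0.5" --pt "0 0 0 0 0 0 0.5"

```text
t: 17.53
position: [0.5445, -0.2312, 0.228]
tool_rot: [[0.954, 0.3, -0.003], [0.3, -0.954, 0.007], [-0.001, -0.008, -1.0]]
force: [0.2, -0.1, 0.4]
grip_width: 0.504
```

```bash
python3 - <<'E'
from h import *
from scipy.optimize import least_squares
s,p,T=wrist("w7");g=cloud(p,T).reshape(-1,3);c=np.array([.5265,-.187])
r=np.hypot(*(g[:,:2]-c).T)
pl=g[(r>.024)&(r<.08)&(np.abs(g[:,2]-.09)<.0025)];A=np.c_[pl[:,:2]-c,np.ones(len(pl))];k=np.linalg.lstsq(A,pl[:,2],rcond=None)[0]
h=g[:,2]-np.c_[g[:,:2]-c,np.ones(len(g))]@k
print("plate plane",k)
f=(r<.0185)&(h>.001)&(h<.009);F=g[f];a=np.linalg.lstsq(np.c_[F[:,:2]-c,np.ones(f.sum())],h[f],rcond=None)[0]
print("flange top above plate mm",np.percentile(h[f]*1000,[10,50,90]),f.sum(),"tilt vs plate",a[:2])
w=(r<.025)&(h>.036)&(h<.055);print("wing top above plate mm (43 when home)",np.median(h[w])*1000,w.sum())
fl=g[(r<.03)&(h>.0025)&(h<.0065)];print("flange circle",cv2.minEnclosingCircle((fl[:,:2]*1000).astype(np.float32)))
rect(cloud(p,T),None,.125,.145,c,.03)
go((.5,-.2,.25))
E
```

```text
plate plane [ 0.00039654 -0.00105391  0.08993266]
flange top above plate mm [3.30016289 4.32333625 5.3304813 ] 695 tilt vs plate [-0.00794869 -0.00804208]
wing top above plate mm (43 when home) 42.92483499953355 515
flange circle ((527.2652587890625, -186.31504821777344), 21.13283920288086)
515 mid mm [ 528.4901  -185.75583] yaw 107.08 size [31.2, 11.7] z [0.1296 0.1329 0.1344]
cur yaw 17.49 pos [ 0.5441 -0.2306  0.2274] delta cm [-3.3  -4.26 -2.22] rot [-0.51  0.1  -0.  ] j7 42.0 F [0.2 0.3 0.3] grip 0.504 t 17.5833
```

```bash
python3 -c "
from bench import *
print(finish_job())"
```

```text
the job is handed in; nothing more can be done
None
```

The brass screw from the caddy is threaded home in the footrest's well and released, and I handed the job in at about 17.6 s of the 67 s allowed. `finish_job()` reports no verdict, so that rests on my own last checks.

**What happened**
- **Failed first grasp:** the fingers closed at or just above the wing's top and came up empty. The screw was not disturbed. The wrist depth and scene camera both showed the real fingertips about 29 mm behind the reported TCP, so I planned with that offset and the second grasp held.
- **Lowering and feeling:** I lowered it until it touched the lip. Pressing lightly, I turned it anticlockwise until it dropped 10 mm, with the wing at about 4° world yaw.
- **Threading:** I turned it clockwise about 77° in total, until z stopped changing, then opened and backed off.

**Last checks, after release**
- **Height:** the wing top stands 42.9 mm above the plate (43 when home). The flange top is about 4.3 mm above it, for a 4 mm flange.
- **Tilt:** the flange is tilted about 0.01 rad from the plate.
- **Centring:** the flange centre is within about 1.5 mm of the fitted well centre.
- **Force:** the highest reading I saw while touching the footrest was about 14 N, taken at the end of each move only. Nothing is touching the robot.

**Readings that disagreed**
- The tool came down only 2.9 mm while threading, against 3.8 mm expected, probably because the screw slipped a little in the fingers. The direct height measurements still show it seated.
- The wing's middle measures about 2.8 mm from the fitted well centre and 1.3 mm from the flange centre, close to the cameras' stated accuracy of about 2 mm.
- I did not measure the bystanders again at the end. I saw no contact with any of them.

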